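# Lay a coffee-house service on the serving board

## Task

Lay the coffee service on the beech board, as seen from the robot's side of the board: stand the coffee cup in the well of the white saucer with its handle pointing to the right, the water beaker on the cork coaster, and the sugar shaker in the middle of the board, between the two. Lay the teaspoon on top of the beaker, centred across its mouth, square to the board's long edge and with the end of its handle towards the robot. Everything stands upright; leave the wooden pot and the pepper mill where they are, and tip nothing over.

Things in the scene. Friction and masses are not known exactly. Their poses are not given: they have to be found in the camera images.
- board: plain beech serving board lying fixed on the table, 220 x 340 x 20 mm. Origin at the centre of its underside; its top is 20 mm above that. +y runs along its long side to the left, +x along its short side away from the robot, z up. It is turned at most 0.3 rad from the robot's axes.
- saucer: round white saucer, 120 mm across and 14 mm high at the rim, fixed on the board's top 100 mm left or right of the board's centre. Origin at the centre of its underside. In its middle is a flat well 66 mm across, its floor 5 mm above the underside, inside a 2.5 mm high ring; outside that it rises gently to the rim.
- coaster: plain round cork coaster, 90 mm across, 5 mm thick, fixed on the board's top 100 mm from the centre, on the other side from the saucer. Origin at the centre of its underside.
- cup: small white coffee cup, loose, 126 g, 52 mm high, upright. Its bowl is 62 mm across at the rim, 44 mm at the foot; its one handle points along the cup's -y. Origin on the underside, midway between handle tip and far wall (44 mm to each): the bowl's axis lies 12 mm from it along the cup's +y. Grasp across the bowl, along the cup's x, in the upper half.
- beaker: dark blue glazed beaker without handle, loose, 200 g, upright, 72 mm high, 60 mm across at the rim, 46 mm at the foot, hollow. Origin at the centre of its underside.
- spoon: steel teaspoon lying bowl up, loose, 20 g, 137 mm long along x: bowl (28 mm wide) at the +x end, handle tip (17 mm wide) at the -x end. Origin at mid-length, at table height. It is arched: bowl and handle tip touch the table; the flat handle rises to the neck, 9 to 11 mm wide near the origin, 2 mm thick, its top 12 mm above the table. Balance point 5 mm from the origin towards the bowl.
- shaker: sugar shaker with clear glass body and light grey domed cap, loose, 100 g, round, 44 mm across, 90 mm high, upright. Origin at the centre of its underside.
- wooden_pot: bystander: turned wooden pot with lid, 98 mm across, 78 mm high, behind the board to the left. Origin at the centre of its underside.
- mill: bystander: brown wooden pepper mill, 58 mm across, 125 mm high, behind the board to the right. Origin at the centre of its underside.

How it is judged:
By the outcome, as a careful person would: the job done as asked, in the order asked, and still so for the second after the job is handed in, with the robot touching nothing.
It also fails if it takes over 115 s, if anything falls off the work surface, if the arm or the gripper's body presses on something with over 40 N, if the wrist force passes 120 N, or if a joint passes its speed limit or range.

## Robot

A 7-joint arm with a two-finger parallel gripper is mounted at the origin on the work surface; the furniture and walls round the work are solid. World frame = base frame: x ahead of the robot, y to its left, z up, the work surface at z = 0. Lengths are in m, angles in rad, forces in N, time in s.
With the tool pointing down it reaches from about 0.425 to 0.925 m from the base axis. Payload 6.8 kg.
Tool frame: the origin (TCP) lies where the fingers leave the gripper's body, on its centre line; the fingertips stand 73 mm ahead of it and the grasp point (between the pads) lies 54 mm ahead of it; z points along the fingers, y is the line along which they close (so a half turn about z gives the same grasp; the last joint's range is limited). The gripper opens to 85 mm and grips with 20 to 120 N. Pads are 22 mm wide; open, the fingers measure 114 mm over their backs; the gripper's body (76 mm by 85 mm) begins 54 mm behind the grasp point. The pads swing forward as they close: fully open they stand 13 mm farther back than shut.
Start: joints at [-1.25, 0.477, 0.022, 1.555, -0.011, 1.109, -0.083], TCP at [0.281, 0.614, 0.304] pointing down, gripper open.
Joint ranges: [-2.96, 2.96], [-0.34, 2.1], [-1.41, 1.46], [0.24, 2.44], [-1.37, 4.51], [0.17, 1.92], [-2.96, 2.96]. Speed limits (rad/s): [2.39, 2.39, 3.14, 3.14, 3.14, 3.14, 3.14].

## Interface

Orientations are given as a rotation vector (axis times angle).
In Python, from bench import r, imaging gives the robot as it stands (r), with the cameras (imaging).
- The arm moves only by the shell command python3 drive.py 'ROWS' [OPENING] [FORCE]. ROWS is rows parted by semicolons, their numbers by spaces, 1 to 5 of them, each of 6 numbers: dx, dy, dz in m, then a rotation vector rx, ry, rz in rad; each row is the pose to reach, as a shift and turn from the pose commanded when the command began, along the tool's axes at that moment; what a row does not reach only later rows make up. A row lasts 1/10 s, in which the tool goes at most 0.05 m and 0.15 rad, less where a joint would pass 70% of its speed; a pose out of reach is approached as far as the arm can. OPENING is the finger opening in m, set as the command begins (- or left out keeps the last). The fingers move at their own pace and stop on an object; FORCE is the grip in N (left out, the last holds). Time passes only in rows, so rows that do not move let the fingers close. It prints the time, the measured TCP pose, the force, the opening and the grip force at its end.
- r.get_obs(): the state, without advancing time (a new reading comes with each control period).
- imaging.grab_frame(name): name is "side" or "top" or "wrist"; returns (picture, depth): 384x512x3 uint8, blue, green, red; 384x512 float32, m along the optical axis (not along the pixel's ray), 0 where there is no reading.
- imaging.camera_info(name): a dict with "camera_matrix" (3x3 intrinsics, pixels), "R" (3x3) and "t" (3): a world point X has camera coordinates R X + t. Camera axes: x right, y down, z forward; pixel columns grow to the right and rows downward; lengths in m; the calibration is good to about 2 mm. A picture is of the moment at which its call begins: read the wrist's pose just before it. camera_info takes no time and is no camera call; for the wrist camera it gives the pose at the moment of the call.
- r.hand_in(): hands the job in; it is judged then, once.
The state is a dict: "clock": time; "joints": joint angles; "qvel": joint speeds; "tau": joint torques, N m; "tcp_pos": TCP position; "orientation": TCP orientation; "contact_force": force on the tool from outside, world axes, zero at the start; "moment": the same for the moment, N m; "grip_width": finger opening in m; "gripper_force": force on a finger pad.
Only numpy, scipy, OpenCV 4.12 (cv2) and the standard library are available. Lean on these libraries where they do the work, as an engineer would, in place of code of your own. Each camera call takes 0.05 s, during which the arm holds its last target. There are 200 camera calls.

## Working session

There is one attempt and no reset: what is moved stays moved. The work goes in short steps, Python scripts to look and compute and a shell command to move; the robot and the scene stay as the last step left them, time stands still between calls to the robot, and variables do not carry over. Pictures are saved under pics/ and viewed, at most 15 in all, crops included, and the job is handed in when it is done.

```bash
ls; mkdir -p pics; python3 - <<'E'
from bench import r, imaging
import cv2,numpy as np
o=r.get_obs(); print({k:np.round(v,3) for k,v in o.items()})
for n in ("top","side"):
    i=imaging.camera_info(n); print(n,np.round(i["camera_matrix"],1).tolist(),np.round(i["R"],3).tolist(),np.round(i["t"],3).tolist())
    p,d=imaging.grab_frame(n); cv2.imwrite(f"pics/{n}0.png",p); np.save(f"pics/{n}0.npy",d)
i=imaging.camera_info("wrist");print(i)
E
```

```text
bench.py
drive.py
pics
{'clock': np.float64(0.0), 'joints': array([-1.25 ,  0.478,  0.022,  1.556, -0.012,  1.109, -0.083]), 'qvel': array([ 0.   ,  0.001, -0.001, -0.001, -0.   , -0.   ,  0.001]), 'tau': array([-0.0000e+00, -5.9645e+01,  1.6080e+00, -2.8120e+01,  1.3000e-02,
        9.0000e-03,  0.0000e+00]), 'tcp_pos': array([0.28 , 0.613, 0.303]), 'orientation': array([-6.680e-01, -3.069e+00,  3.000e-03]), 'contact_force': array([-0.299, -0.399,  0.309]), 'moment': array([-0.048,  0.022, -0.009]), 'gripper_force': np.float64(0.0), 'grip_width': np.float64(0.085)}
top [[374.9, 0.0, 250.2], [0.0, 374.9, 191.9], [0.0, 0.0, 1.0]] [[-0.016, -1.0, -0.004], [-0.982, 0.017, -0.19], [0.19, 0.001, -0.982]] [-0.008, 0.58, 1.021]
side [[361.0, 0.0, 256.8], [0.0, 361.0, 188.4], [0.0, 0.0, 1.0]] [[0.965, -0.263, 0.018], [-0.143, -0.578, -0.803], [0.222, 0.772, -0.595]] [-0.547, 0.13, 1.089]
{'camera_matrix': array([[271.37355131,   0.        , 258.67419098],
       [  0.        , 271.37355131, 193.05092714],
       [  0.        ,   0.        ,   1.        ]]), 'R': array([[ 0.41692504,  0.90893478, -0.00333005],
       [ 0.87453695, -0.40014307,  0.27399023],
       [ 0.24770675, -0.11714564, -0.96172671]]), 't': array([-0.67329156, -0.03553927,  0.38101006])}
```

View pics/top0.png

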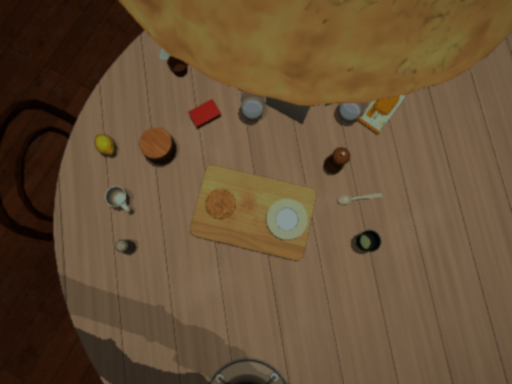

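View pics/side0.png

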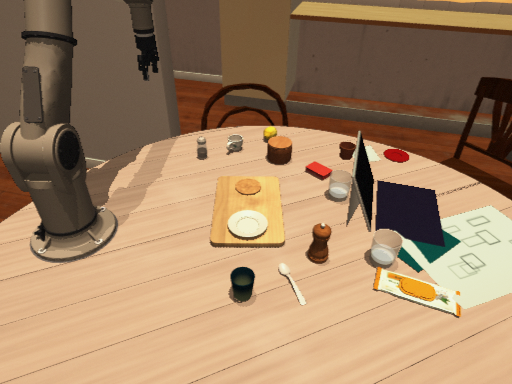

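Top view: coaster at (220,204) on the left, saucer at (287,219) on the right. The cup is at (118,198) with its handle towards the lower right, and the shaker is at (125,246). The beaker is at (368,241), and the spoon at (360,198) with its bowl to the left. The pot is at (157,145) and the mill at (338,158). The side view agrees.

```bash
cat > h.py <<'E'
from bench import r, imaging
import numpy as np, cv2
from scipy.spatial.transform import Rotation as Rot
def cloud(n,d,c=None):
    i=c or imaging.camera_info(n); K=i["camera_matrix"]; v,u=np.mgrid[:d.shape[0],:d.shape[1]]
    P=np.stack([(u-K[0,2])/K[0,0]*d,(v-K[1,2])/K[1,1]*d,d],-1)
    return (P-i["t"])@i["R"]
def ray(n,uv,z,c=None):
    i=c or imaging.camera_info(n); K=i["camera_matrix"]; uv=np.atleast_2d(uv).astype(float)
    D=np.c_[(uv-K[:2,2])/K[0,0],np.ones(len(uv))]@i["R"]; C=-i["R"].T@i["t"]
    return C+D*((z-C[2])/D[:,2:])
def grab(n):
    c=imaging.camera_info(n); p,d=imaging.grab_frame(n); return p,d,c
def tcp():
    o=r.get_obs(); return np.array(o["tcp_pos"]),Rot.from_rotvec(o["orientation"])
E
python3 - <<'E'
from h import *
for n in("top","side"):
    d=np.load(f"pics/{n}0.npy"); W=cloud(n,d); print(n,"valid",(d>0).mean())
    t=W[(d>0)&(abs(W[...,2])<.02)&(W[...,0]>.4)&(W[...,0]<.9)&(abs(W[...,1])<.5)]; print("table z",np.median(t[:,2]))
    m=((d>0)&(W[...,2]>.012)&(W[...,2]<.2)&(W[...,0]>.2)&(W[...,0]<1.0)).astype(np.uint8)
    k,l,s,c=cv2.connectedComponentsWithStats(m)
    for j in range(1,k):
        if s[j,4]>25:
            q=W[l==j]; print(s[j].tolist(),"min",q.min(0).round(3),"max",q.max(0).round(3))
E
```

```text
top valid 0.99578857421875
table z 0.0011518265780258213
[167, 60, 22, 16, 144] min [0.96  0.169 0.013] max [1.    0.232 0.06 ]
[240, 91, 71, 32, 1083] min [ 0.805 -0.195  0.012] max [0.886 0.007 0.104]
[372, 96, 31, 26, 332] min [ 0.804 -0.498  0.012] max [ 0.885 -0.402  0.023]
[0, 98, 46, 49, 622] min [0.7   0.62  0.012] max [0.886 0.666 0.157]
[188, 98, 33, 29, 517] min [0.797 0.071 0.012] max [0.885 0.171 0.028]
[338, 102, 36, 20, 436] min [ 0.802 -0.407  0.012] max [ 0.868 -0.292  0.088]
[140, 127, 37, 38, 1045] min [0.678 0.205 0.012] max [0.774 0.299 0.085]
[15, 131, 23, 68, 528] min [0.58  0.638 0.012] max [0.791 0.673 0.055]
[95, 134, 21, 21, 348] min [0.708 0.388 0.02 ] max [0.77  0.447 0.06 ]
[325, 147, 26, 26, 453] min [ 0.643 -0.298  0.012] max [ 0.694 -0.245  0.127]
[190, 165, 127, 96, 8487] min [ 0.385 -0.213  0.012] max [0.672 0.16  0.04 ]
[105, 185, 27, 28, 369] min [0.531 0.33  0.012] max [0.608 0.401 0.056]
[0, 194, 23, 38, 324] min [0.482 0.653 0.013] max [0.575 0.685 0.115]
[356, 230, 25, 22, 309] min [ 0.406 -0.375  0.012] max [ 0.463 -0.316  0.075]
[115, 239, 2
[... 671 characters left out ...]
 [1.    0.171 0.195]
[226, 134, 17, 16, 209] min [0.53  0.328 0.014] max [0.604 0.403 0.054]
[196, 137, 11, 20, 184] min [0.41  0.315 0.013] max [0.45  0.343 0.091]
[339, 142, 14, 17, 152] min [0.957 0.165 0.012] max [0.999 0.229 0.058]
[210, 176, 75, 69, 4665] min [ 0.384 -0.215  0.012] max [0.67  0.157 0.036]
[308, 223, 23, 38, 628] min [ 0.642 -0.303  0.012] max [ 0.693 -0.253  0.125]
[369, 229, 34, 38, 951] min [ 0.799 -0.371  0.012] max [ 0.876 -0.293  0.088]
[230, 267, 25, 33, 632] min [ 0.404 -0.378  0.012] max [ 0.463 -0.317  0.073]
[399, 277, 36, 25, 526] min [ 0.825 -0.493  0.012] max [ 0.91  -0.412  0.019]
[459, 303, 15, 7, 37] min [ 0.939 -0.536  0.012] max [ 0.97  -0.516  0.016]
```

```bash
python3 drive.py '-.037 -.01 0 0 0 .14;-.074 -.02 0 0 0 .28;-.111 -.03 0 0 0 .42;-.148 -.04 0 0 0 .56;-.185 -.049 0 0 0 .7'
python3 drive.py '-.034 .016 0 0 0 .14;-.069 .032 0 0 0 .28;-.103 .049 0 0 0 .42;-.138 .065 0 0 0 .56;-.172 .081 0 0 0 .7'
python3 drive.py '0 0 0 0 0 .14;0 0 0 0 0 .28;0 0 0 0 0 .42;0 0 0 0 0 .56;0 0 0 0 0 .67'
python3 drive.py '0 0 0 0 0 0;0 0 0 0 0 0'
python3 - <<'E'
from h import *
print(tcp()[0],tcp()[1].as_matrix().round(3).tolist(),np.round(r.get_obs()["joints"],2))
p,d,c=grab("wrist"); cv2.imwrite("pics/w1.png",p); np.savez("pics/w1.npz",p=p,d=d,**c)
E
```

```text
clock: 0.6
tcp_pos: [0.4294, 0.491, 0.3035]
orientation: [-1.688, -2.649, 0.001]
contact_force: [0.5, 0.2, -0.6]
grip_width: 0.0853
gripper_force: 0.0
clock: 1.1
tcp_pos: [0.5762, 0.3703, 0.3035]
orientation: [-2.494, -1.91, 0.001]
contact_force: [0.7, 1.6, -0.4]
grip_width: 0.0852
gripper_force: 0.0
clock: 1.6
tcp_pos: [0.575, 0.3716, 0.3033]
orientation: [2.983, 0.984, -0.002]
contact_force: [-0.6, 0.6, 0.1]
grip_width: 0.0855
gripper_force: 0.0
clock: 1.8
tcp_pos: [0.5751, 0.3717, 0.3035]
orientation: [2.979, 0.997, -0.001]
contact_force: [-0.0, -0.2, -0.7]
grip_width: 0.0858
gripper_force: 0.0
[0.57506457 0.37165754 0.30350109] [[0.798, 0.602, -0.0], [0.602, -0.798, -0.001], [-0.001, 0.0, -1.0]] [-1.04  0.54  0.56  1.56 -0.31  1.13 -1.34]
```

View pics/w1.png

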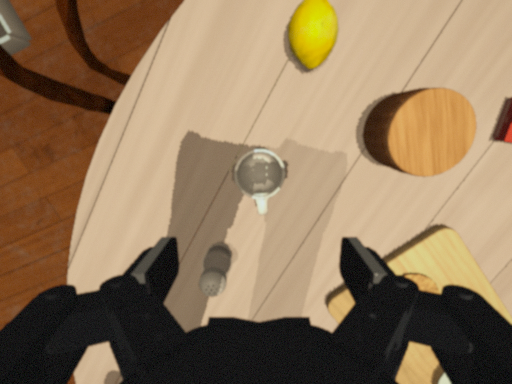

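The wrist view shows the cup rim centred near (261,174), with its handle pointing down to (262,212). The shaker is at (214,283) and the pot at (430,130).

```bash
cat >> h.py <<'E'
from scipy.optimize import least_squares
def circ(q):
    c0=np.r_[np.median(q,0),.03]
    return least_squares(lambda a:np.hypot(*(q-a[:2]).T)-a[2],c0,loss="soft_l1",f_scale=.002).x
def rel(target,yv=None):
    """shift (tool axes) and turn about tool z to bring TCP to target with tool y along yv"""
    p,R=tcp(); s=R.inv().apply(np.asarray(target)-p); out=[s.round(4).tolist()]
    if yv is not None:
        y=R.inv().apply(np.r_[yv,0]); out.append(round(float(np.arctan2(-y[0],y[1])),4))
    return out
E
python3 - <<'E'
from h import *
f=np.load("pics/w1.npz"); c={k:f[k] for k in("camera_matrix","R","t")}; p,d=f["p"],f["d"]
W=cloud("wrist",d,c)
t=W[(d>0)&(abs(W[...,2])<.02)&(np.hypot(W[...,0]-.57,W[...,1]-.37)<.12)]; print("table",np.median(t[:,2]))
m=((d>0)&(W[...,2]>.012)&(np.hypot(W[...,0]-.575,W[...,1]-.37)<.07)).astype(np.uint8)
q=W[m>0]; print("zmax",np.percentile(q[:,2],[50,90,98,100]).round(4))
# outer silhouette in image -> rays to rim plane (bowl) 
cs,_=cv2.findContours(m,0,1); ct=max(cs,key=cv2.contourArea)[:,0]
rim=ray("wrist",ct,.052,c)[:,:2]
rz=q[q[:,2]>.045][:,:2]; a=circ(rz); print("rim cloud circle",a,len(rz))
hull=np.hypot(*(rim-a[:2]).T)
for it in range(3):
    sel=rim[np.hypot(*(rim-a[:2]).T)<.036]; a=circ(sel)
print("contour circle",a,len(sel))
hp=q[np.hypot(*(q[:,:2]-a[:2]).T)>.037]; 
v=hp[:,:2].mean(0)-a[:2]; print("handle dir",np.degrees(np.arctan2(v[1],v[0])),len(hp),"z",hp[:,2].mean())
for z in(.03,.04):
    far=ray("wrist",ct,z,c)[:,:2]-a[:2]; k=np.hypot(*far.T)>.04; v=far[k].mean(0); print(z,np.degrees(np.arctan2(v[1],v[0])),np.hypot(*far.T).max())
# top view check
d=np.load("pics/top0.npy"); W=cloud("top",d); q=W[(d>0)&(W[...,2]>.045)&(np.hypot(W[...,0]-.575,W[...,1]-.37)<.06)]; print("top circle",circ(q[:,:2]),np.percentile(q[:,2],90))
E
```

```text
table 0.0011457259339326543
zmax [0.3111 0.3271 0.3327 0.3348]
rim cloud circle [0.46267223 0.287107   0.15777643] 42129
  return _methods._mean(a, axis=axis, dtype=dtype,
  ret = um.true_divide(
Traceback (most recent call last):
  File "h.py", line 19, in circ
    return least_squares(lambda a:np.hypot(*(q-a[:2]).T)-a[2],c0,loss="soft_l1",f_scale=.002).x
           ~~~~~~~~~~~~~^^^^^^^^^^^^^^^^^^^^^^^^^^^^^^^^^^^^^^^^^^^^^^^^^^^^^^^^^^^^^^^^^^^^^
ValueError: Initial guess is outside of provided bounds
```

```bash
cat >> h.py <<'E'
def cupfit(n,p,d,c,xy,plane=.052,lo=.012,hi=.075):
    W=cloud(n,d,c); m=((d>0)&(W[...,2]>lo)&(W[...,2]<hi)&(np.hypot(W[...,0]-xy[0],W[...,1]-xy[1])<.07)).astype(np.uint8)
    q=W[m>0]; cs,_=cv2.findContours(m,0,1); ct=max(cs,key=cv2.contourArea)[:,0]; rim=ray(n,ct,plane,c)[:,:2]
    top=np.percentile(q[:,2],95); a=circ(q[q[:,2]>plane-.007][:,:2]); print(n,"top z",top.round(4),"rim cloud",a.round(4))
    for _ in range(4): a=circ(rim[np.hypot(*(rim-a[:2]).T)<.036])
    hp=q[np.hypot(*(q[:,:2]-a[:2]).T)>.036]; v=hp[:,:2].mean(0)-a[:2]
    print("contour circle",a.round(4),"handle deg",np.degrees(np.arctan2(v[1],v[0])).round(2),len(hp)); return a,ct,q
E
python3 - <<'E'
from h import *
f=np.load("pics/w1.npz"); c={k:f[k] for k in("camera_matrix","R","t")}
a,ct,q=cupfit("wrist",f["p"],f["d"],c,(.573,.37))
for z in(.03,.04):
    far=ray("wrist",ct,z,c)[:,:2]-a[:2]; k=np.hypot(*far.T)>.042; v=far[k].mean(0); print(z,np.degrees(np.arctan2(v[1],v[0])),np.hypot(*far.T).max())
cupfit("top",None,np.load("pics/top0.npy"),imaging.camera_info("top"),(.573,.37))
E
```

```text
wrist top z 0.0528 rim cloud [0.5747 0.3701 0.0295]
contour circle [0.5755 0.3709 0.0306] handle deg -138.39 131
0.03 -138.7184086312017 0.06030892087525595
0.04 -138.57032364647048 0.05654413456197778
top top z 0.0535 rim cloud [0.5747 0.3691 0.0299]
contour circle [0.5753 0.3687 0.0311] handle deg -138.39 43
```

```bash
python3 - <<'E'
from h import *
print(rel((.5752,.370,.096),(np.cos(np.radians(-48.5)),np.sin(np.radians(-48.5)))))
i=imaging.camera_info("top"); p=cv2.imread("pics/top0.png"); d=np.load("pics/top0.npy"); W=cloud("top",d)
hsv=cv2.cvtColor(p,cv2.COLOR_BGR2HSV)
print([hsv[v,u].tolist() for u,v in((287,219),(302,219),(220,204),(250,220),(270,250),(330,280))])
# board by height
m=((d>0)&(W[...,2]>.012)&(W[...,2]<.05)&(W[...,0]>.38)&(W[...,0]<.68)&(W[...,1]<.17)&(W[...,1]>-.22)).astype(np.uint8)
cs,_=cv2.findContours(m,0,1); ct=max(cs,key=cv2.contourArea)[:,0]
b=ray("top",ct,.02)[:,:2]; R=cv2.minAreaRect(b.astype(np.float32)); print("board",R)
bp=W[m>0]; print("z pct",np.percentile(bp[:,2],[5,50,90,99]))
h=W[...,2]; 
for lo,hi,n in((.0295,.05,"saucer>29"),):
    q=W[(m>0)&(h>lo)&(h<hi)]; print(n,len(q),q.mean(0),circ(q[:,:2]))
E
```

```text
[[-0.0008, 0.0013, 0.2076], -0.0787]
[[85, 23, 147], [36, 59, 138], [15, 172, 117], [19, 142, 133], [17, 151, 132], [15, 104, 118]]
board ((0.5291141271591187, -0.02593909204006195), (0.3390647768974304, 0.21973292529582977), 75.55280303955078)
z pct [0.01626908 0.02029349 0.02848286 0.03539398]
saucer>29 670 [ 0.50591025 -0.11759784  0.03265947] [ 0.50481213 -0.1220409   0.05212558]
```

```bash
python3 drive.py '0 .001 .04 0 0 -.03;-.001 .001 .08 0 0 -.06;-.001 .001 .12 0 0 -.079;-.001 .001 .16 0 0 -.079;-.001 .001 .19 0 0 -.079' 
python3 drive.py '0 0 .009 0 0 0;0 0 .0175 0 0 0;0 0 .0175 0 0 0' 
python3 drive.py '0 0 0 0 0 0;0 0 0 0 0 0;0 0 0 0 0 0;0 0 0 0 0 0;0 0 0 0 0 0' 0 30
python3 drive.py '0 0 0 0 0 0;0 0 0 0 0 0;0 0 0 0 0 0'
```

```text
clock: 2.35
tcp_pos: [0.5742, 0.3698, 0.1113]
orientation: [2.938, 1.113, -0.004]
contact_force: [-1.2, 0.4, 0.7]
grip_width: 0.0857
gripper_force: 0.0
clock: 2.65
tcp_pos: [0.5755, 0.3703, 0.0967]
orientation: [-2.939, -1.11, -0.001]
contact_force: [0.1, -0.7, -0.8]
grip_width: 0.0851
gripper_force: 0.0
clock: 3.15
tcp_pos: [0.5761, 0.3708, 0.0985]
orientation: [-2.938, -1.109, -0.005]
contact_force: [-0.8, 0.2, 6.7]
grip_width: 0.059
gripper_force: 31.8
clock: 3.45
tcp_pos: [0.5761, 0.3708, 0.0985]
orientation: [-2.938, -1.109, -0.005]
contact_force: [-0.4, -1.3, 7.1]
grip_width: 0.0593
gripper_force: 31.8
```

```bash
python3 - <<'E'
from h import *
print(rel((.482,-.21,.30),(.968,-.2495)))
E
```

```text
[[-0.4538, 0.3737, -0.2029], -0.5967]
```

```bash
python3 drive.py '0 0 -.03 0 0 0;0 0 -.08 0 0 0;0 0 -.13 0 0 0;-.02 .016 -.17 0 0 0;-.05 .04 -.203 0 0 0'
python3 drive.py '-.037 .03 0 0 0 0;-.074 .06 0 0 0 0;-.111 .09 0 0 0 0;-.148 .12 0 0 0 0;-.185 .15 0 0 0 0'
python3 drive.py '-.037 .03 0 0 0 0;-.074 .06 0 0 0 -.1;-.111 .09 0 0 0 -.2;-.148 .12 0 0 0 -.3;-.185 .15 0 0 0 -.4'
python3 drive.py '-.021 .02 0 0 0 -.1;-.042 .02 0 0 0 -.197;-.042 .02 0 0 0 -.197;-.042 .02 0 0 0 -.197'
python3 - <<'E'
from h import *
o=r.get_obs(); print(tcp()[0],tcp()[1].as_matrix().round(3).tolist(),np.round(o["joints"],2),o["gripper_force"])
p,d,c=grab("wrist"); cv2.imwrite("pics/w2.png",p); np.savez("pics/w2.npz",p=p,d=d,**c)
W=cloud("wrist",d,c); h=W[...,2]
t=(d>0)&(h>.012)&(h<.045)&(W[...,0]>.36)&(W[...,0]<.7)&(W[...,1]<.19)&(W[...,1]>-.24)
m=t.astype(np.uint8); cs,_=cv2.findContours(m,0,1); ct=max(cs,key=cv2.contourArea)[:,0]
print("board",cv2.minAreaRect(ray("wrist",ct,.02,c)[:,:2].astype(np.float32)), np.percentile(h[t],[5,50,90,99]).round(4))
q=W[t&(h>.0295)]; print("saucer",len(q),circ(q[:,:2]))
E
```

```text
clock: 3.95
tcp_pos: [0.564, 0.3097, 0.302]
orientation: [-2.935, -1.115, -0.006]
contact_force: [-0.1, 0.1, -1.1]
grip_width: 0.0592
gripper_force: 33.2
clock: 4.45
tcp_pos: [0.5235, 0.0709, 0.2995]
orientation: [-2.939, -1.109, -0.002]
contact_force: [1.4, -1.2, -1.5]
grip_width: 0.0592
gripper_force: 33.2
clock: 4.95
tcp_pos: [0.4838, -0.1638, 0.2996]
orientation: [2.656, 1.677, 0.002]
contact_force: [0.9, 0.7, -1.5]
grip_width: 0.0593
gripper_force: 33.2
clock: 5.35
tcp_pos: [0.4841, -0.2085, 0.2992]
orientation: [-2.485, -1.921, -0.001]
contact_force: [0.8, 1.0, -1.3]
grip_width: 0.0589
gripper_force: 33.2
[ 0.48407686 -0.20847999  0.29916525] [[0.252, 0.968, 0.0], [0.968, -0.252, 0.001], [0.001, 0.0, -1.0]] [-0.25  0.27  0.66  1.95 -0.2   0.99  0.24] 33.23705479262571
board ((0.5082460641860962, -0.10576965659856796), (0.17545323073863983, 0.21892502903938293), 75.3277816772461) [0.0183 0.0202 0.0318 0.0353]
saucer 4399 [ 0.50362273 -0.12343108  0.05204465]
```

View pics/w2.png

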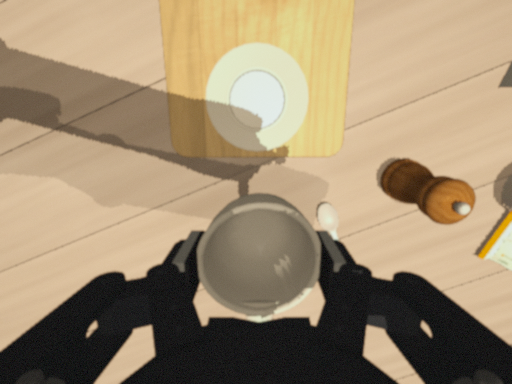

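The wrist view shows the saucer at (257,97), with its well at (257,99). The cup is held upright at (260,255), its handle hidden below. The mill is at (428,190).

```bash
python3 - <<'E'
from h import *
f=np.load("pics/w2.npz"); c={k:f[k] for k in("camera_matrix","R","t")}
W=cloud("wrist",f["d"],c); T=tcp()[0]
hsv=cv2.cvtColor(f["p"],cv2.COLOR_BGR2HSV)
v,u=np.mgrid[:384,:512]
m=(np.hypot(u-260,v-255)<75)&(W[...,2]>T[2]-.054)&(W[...,2]<T[2]-.035)
q=W[m]; print(len(q),np.percentile(q[:,2]-T[2],[5,50,95]).round(4))
s=q[np.hypot(*(q[:,:2]-T[:2]).T)<.036]
R=tcp()[1]; loc=R.inv().apply(s-T); print("circle in tool",circ(loc[:,:2]).round(4))
# well floor height
w=(np.hypot(W[...,0]-.504,W[...,1]+.123)<.02); print("well z",np.median(W[w][:,2]))
print(rel((.504,-.123,.30),(.968,-.2515)))
E
```

```text
5071 [-0.0529 -0.0468 -0.0391]
circle in tool [ 0.0005 -0.0001  0.029 ]
well z 0.027050918168088474
[[0.0868, -0.0023, -0.0009], 0.0013]
```

```bash
python3 drive.py '.043 -.001 .0 0 0 0;.0865 -.002 .02 0 0 0;.0865 -.002 .07 0 0 0;.0865 -.002 .12 0 0 0;.0865 -.002 .155 0 0 0'
python3 drive.py '0 0 .01 0 0 0;0 0 .015 0 0 0;0 0 .018 0 0 0;0 0 .018 0 0 0'
python3 - <<'E'
from h import *
print(tcp()[0],rel((.504,-.123,.1240)))
E
```

```text
clock: 5.9
tcp_pos: [0.5034, -0.1213, 0.1413]
orientation: [-2.478, -1.927, 0.002]
contact_force: [-0.0, -0.2, -1.3]
grip_width: 0.0591
gripper_force: 33.2
clock: 6.3
tcp_pos: [0.5051, -0.1243, 0.1273]
orientation: [2.482, 1.924, 0.003]
contact_force: [-0.7, -0.8, -1.5]
grip_width: 0.059
gripper_force: 33.4
[ 0.50507738 -0.12426739  0.12730875] [[0.001, -0.0014, 0.0033]]
```

```bash
python3 drive.py '0 0 .002 0 0 0;.001 -.001 .0033 0 0 0;.001 -.001 .0033 0 0 0;.001 -.001 .0037 0 0 0;.001 -.001 .0037 0 0 0'
python3 drive.py '0 0 0 0 0 0;0 0 0 0 0 0;0 0 0 0 0 0;0 0 0 0 0 0' .085
```

```text
clock: 6.8
tcp_pos: [0.5039, -0.1232, 0.1234]
orientation: [2.483, 1.924, 0.003]
contact_force: [-2.5, 1.2, 9.2]
grip_width: 0.0589
gripper_force: 34.0
clock: 7.2
tcp_pos: [0.5031, -0.1231, 0.1221]
orientation: [-2.483, -1.924, 0.0]
contact_force: [-0.9, -0.5, -0.0]
grip_width: 0.0849
gripper_force: 0.0
```

```bash
python3 drive.py '0 0 -.04 0 0 0;0 0 -.09 0 0 0;0 0 -.13 0 0 0;-.04 0 -.155 0 0 0;-.08 0 -.18 0 0 0'
python3 - <<'E'
from h import *
p,d,c=grab("wrist"); cv2.imwrite("pics/w3.png",p); np.savez("pics/w3.npz",p=p,d=d,**c); print(tcp()[0])
cupfit("wrist",p,d,c,(.504,-.123),plane=.077,lo=.04,hi=.1)
E
python3 drive.py '-.047 0 0 0 0 0;-.094 -.001 0 0 0 0;-.141 -.003 0 0 0 0;-.188 -.005 0 0 0 0;-.232 -.006 0 0 0 0'
python3 drive.py '0 0 0 0 0 0;0 0 0 0 0 0'
python3 - <<'E'
from h import *
p,d,c=grab("wrist"); cv2.imwrite("pics/w4.png",p); np.savez("pics/w4.npz",p=p,d=d,**c); print(tcp()[0])
cupfit("wrist",p,d,c,(.434,-.346),plane=.072,lo=.025,hi=.09)
cupfit("top",None,np.load("pics/top0.npy"),imaging.camera_info("top"),(.434,-.346),plane=.072,lo=.025,hi=.09)
cv2.imwrite("pics/w34.png",np.hstack([cv2.resize(cv2.imread(f"pics/w{k}.png"),(400,300)) for k in(3,4)]))
E
```

```text
clock: 7.7
tcp_pos: [0.4836, -0.2003, 0.3038]
orientation: [2.479, 1.929, 0.002]
contact_force: [1.3, -0.7, -0.1]
grip_width: 0.0852
gripper_force: 0.0
[ 0.48189046 -0.20936168  0.30799663]
wrist top z 0.0776 rim cloud [ 0.5029 -0.125   0.0296]
contour circle [ 0.5031 -0.1237  0.0306] handle deg -104.41 205
clock: 8.25
tcp_pos: [0.4186, -0.4255, 0.302]
orientation: [-2.483, -1.924, 0.0]
contact_force: [0.4, 0.2, -0.9]
grip_width: 0.085
gripper_force: 0.0
clock: 8.45
tcp_pos: [0.4186, -0.4247, 0.3018]
orientation: [-2.486, -1.92, 0.001]
contact_force: [0.6, 0.3, 0.3]
grip_width: 0.0847
gripper_force: 0.0
[ 0.41966086 -0.42327502  0.30166508]
wrist top z 0.0725 rim cloud [ 0.4346 -0.3469  0.0276]
contour circle [ 0.4346 -0.3469  0.0294] handle deg nan 0
top top z 0.0729 rim cloud [ 0.4352 -0.3452  0.0279]
contour circle [ 0.4348 -0.3424  0.0304] handle deg nan 0h.py:31: RuntimeWarning: Mean of empty slice.
  hp=q[np.hypot(*(q[:,:2]-a[:2]).T)>.036]; v=hp[:,:2].mean(0)-a[:2]
  ret = um.true_divide(
```

View pics/w34.png

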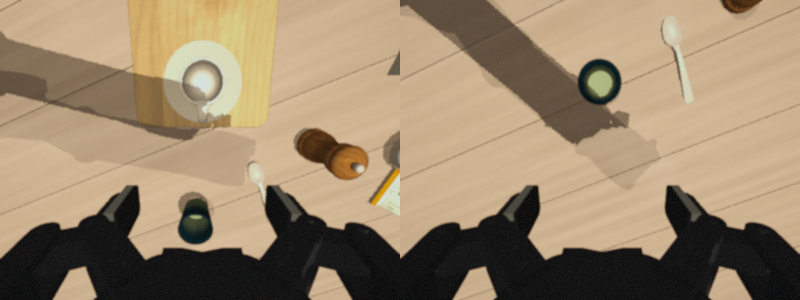

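Left panel (w3): the cup stands in the saucer's well at (203,82), handle pointing straight down, which is board right. Right panel (w4): the beaker is at (600,81) and the spoon at (677,60), bowl up.

```bash
python3 - <<'E'
from h import *
print(rel((.4347,-.3462,.109)))
E
```

```text
[[0.0782, -0.0045, 0.1927]]
```

```bash
python3 drive.py '.04 -.002 .02 0 0 0;.078 -.0045 .05 0 0 0;.078 -.0045 .1 0 0 0;.078 -.0045 .145 0 0 0;.078 -.0045 .175 0 0 0'
python3 drive.py '0 0 .01 0 0 0;0 0 .0177 0 0 0;0 0 .0177 0 0 0'
python3 drive.py '0 0 0 0 0 0;0 0 0 0 0 0;0 0 0 0 0 0;0 0 0 0 0 0;0 0 0 0 0 0' 0 35
python3 drive.py '0 0 0 0 0 0;0 0 0 0 0 0'
python3 - <<'E'
from h import *
# go to coaster: from board fit
Y=np.array([.2515,.968]); C=np.array([.529,-.026]); g=C+.1*Y; print(g)
# coaster by colour, top view
p=cv2.imread("pics/top0.png"); hsv=cv2.cvtColor(p,cv2.COLOR_BGR2HSV); u,v=220,204
sub=cv2.GaussianBlur(hsv,(3,3),0); print([sub[204,x].tolist() for x in range(196,250,4)])
print(rel((g[0],g[1],.28)))
E
```

```text
clock: 9.0
tcp_pos: [0.4351, -0.3434, 0.1244]
orientation: [-2.476, -1.928, 0.0]
contact_force: [1.0, -0.3, 0.9]
grip_width: 0.085
gripper_force: 0.0
clock: 9.3
tcp_pos: [0.4354, -0.3467, 0.1099]
orientation: [2.482, 1.926, 0.001]
contact_force: [0.8, -0.1, -0.8]
grip_width: 0.0851
gripper_force: 0.0
clock: 9.8
tcp_pos: [0.4354, -0.3478, 0.1113]
orientation: [2.482, 1.923, 0.002]
contact_force: [-0.5, 1.3, 7.5]
grip_width: 0.0576
gripper_force: 36.0
clock: 10.0
tcp_pos: [0.4354, -0.3478, 0.1113]
orientation: [2.481, 1.923, 0.002]
contact_force: [-1.9, 1.0, 6.7]
grip_width: 0.0576
gripper_force: 36.0
[0.55415 0.0708 ]
[[18, 124, 123], [20, 142, 133], [19, 151, 130], [16, 171, 130], [15, 172, 129], [15, 173, 117], [15, 173, 116], [15, 174, 116], [15, 173, 128], [15, 171, 128], [18, 150, 128], [17, 153, 131], [16, 160, 126], [16, 159, 126]]
[[0.4349, 0.0109, -0.1688]]
```

```bash
python3 drive.py '0 0 -.04 0 0 0;0 0 -.09 0 0 0;0 0 -.14 0 0 0;.04 .001 -.17 0 0 0;.085 .002 -.19 0 0 0'
python3 drive.py '.048 .001 0 0 0 0;.096 .002 0 0 0 0;.144 .004 0 0 0 0;.192 .006 0 0 0 0;.24 .008 0 0 0 0'
python3 drive.py '.01 .001 0 0 0 0;.01 .001 0 0 0 0;.01 .001 0 0 0 0'
python3 - <<'E'
from h import *
p,d,c=grab("wrist"); cv2.imwrite("pics/w5.png",p); np.savez("pics/w5.npz",p=p,d=d,**c); T,R=tcp(); print(T)
W=cloud("wrist",d,c); h=W[...,2]
hsv=cv2.cvtColor(p,cv2.COLOR_BGR2HSV)
K=c["camera_matrix"]; X=c["R"]@np.array([.554,.071,.025])+c["t"]; uv=(K@X)[:2]/X[2]; print("exp px",uv)
near=np.hypot(W[...,0]-.554,W[...,1]-.071)<.075
q=W[near&(h>.0233)&(h<.04)]; print("coaster by height",len(q),circ(q[:,:2]),q[:,:2].mean(0), np.median(h[near&(np.hypot(W[...,0]-.554,W[...,1]-.071)<.03)]))
u,v=uv.astype(int); print([hsv[v,x].tolist() for x in range(u-72,u+73,12)])
m=(near&(hsv[...,1]>165)&(hsv[...,0]<19)).astype(np.uint8); m=cv2.morphologyEx(m,cv2.MORPH_OPEN,np.ones((3,3)))
cs,_=cv2.findContours(m,0,1); ct=max(cs,key=cv2.contourArea)[:,0]; print("colour",circ(ray("wrist",ct,.025,c)[:,:2]),len(ct))
E
```

```text
clock: 10.5
tcp_pos: [0.4577, -0.2667, 0.3029]
orientation: [2.485, 1.916, 0.004]
contact_force: [1.3, 0.4, -3.5]
grip_width: 0.0575
gripper_force: 39.1
clock: 11.0
tcp_pos: [0.5253, -0.0331, 0.3003]
orientation: [-2.483, -1.924, -0.002]
contact_force: [1.9, -1.2, -1.9]
grip_width: 0.0575
gripper_force: 39.1
clock: 11.3
tcp_pos: [0.5284, -0.0269, 0.2998]
orientation: [2.484, 1.923, -0.001]
contact_force: [-0.5, -0.7, -2.8]
grip_width: 0.0576
gripper_force: 39.1
[ 0.52826201 -0.02756327  0.29978053]
exp px [258.86252232  87.37922673]
coaster by height 4724 [0.55373376 0.07039003 0.03144112] [0.55394016 0.07112863] 0.026038905018077322
[[19, 115, 231], [20, 118, 232], [20, 111, 238], [19, 131, 229], [19, 133, 237], [19, 134, 233], [18, 141, 223], [19, 136, 230], [18, 142, 219], [18, 140, 231], [25, 95, 237], [23, 100, 238], [23, 100, 238]]Traceback (most recent call last):
  File "<stdin>", line 10, in <module>
ValueError: max() iterable argument is empty
```

View pics/w5.png

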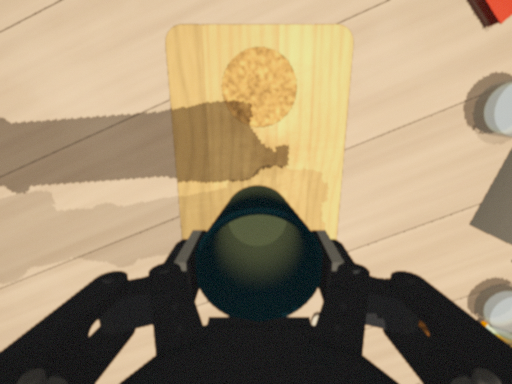

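The coaster is at (260,87) on the board, and the beaker is held upright at (258,255).

```bash
python3 drive.py '.045 .001 .01 0 0 0;.09 .001 .02 0 0 0;.101 .001 .07 0 0 0;.101 .001 .12 0 0 0;.101 .001 .15 0 0 0'
python3 drive.py '0 0 .006 0 0 0;0 0 .01 0 0 0;0 0 .01 0 0 0'
python3 - <<'E'
from h import *
print(tcp()[0],rel((.5537,.0697,.1360)))
E
```

```text
clock: 11.85
tcp_pos: [0.5536, 0.0705, 0.1467]
orientation: [-2.484, -1.922, 0.005]
contact_force: [0.1, 0.5, -2.5]
grip_width: 0.0578
gripper_force: 39.1
clock: 12.15
tcp_pos: [0.5562, 0.0712, 0.141]
orientation: [2.484, 1.922, 0.003]
contact_force: [0.6, -0.1, -2.6]
grip_width: 0.0577
gripper_force: 39.2
[0.55617366 0.07116408 0.14100183] [[-0.002, -0.002, 0.005]]
```

```bash
python3 drive.py '-.001 -.001 .003 0 0 0;-.0015 -.0015 .005 0 0 0;-.0015 -.0015 .0055 0 0 0;-.0015 -.0015 .0055 0 0 0'
python3 drive.py '0 0 0 0 0 0;0 0 0 0 0 0;0 0 0 0 0 0;0 0 0 0 0 0' .085
python3 drive.py '0 0 -.04 0 0 0;0 0 -.09 0 0 0;0 0 -.13 0 0 0;-.04 0 -.155 0 0 0;-.085 0 -.175 0 0 0'
python3 drive.py '0 0 0 0 0 0;0 0 0 0 0 0'
python3 - <<'E'
from h import *
p,d,c=grab("wrist"); np.savez("pics/w6.npz",p=p,d=d,**c); print(tcp()[0])
cupfit("wrist",p,d,c,(.554,.071),plane=.097,lo=.05,hi=.12)
cupfit("wrist",p,d,c,(.432,.335),plane=.08,lo=.04,hi=.12)
E
```

```text
clock: 12.55
tcp_pos: [0.5544, 0.0713, 0.1363]
orientation: [2.483, 1.924, 0.005]
contact_force: [-2.5, 0.9, 11.8]
grip_width: 0.0576
gripper_force: 39.9
clock: 12.95
tcp_pos: [0.5533, 0.0711, 0.1341]
orientation: [2.483, 1.925, 0.0]
contact_force: [-0.1, 0.4, 0.2]
grip_width: 0.0852
gripper_force: 0.0
clock: 13.45
tcp_pos: [0.5327, -0.0106, 0.311]
orientation: [2.478, 1.929, 0.004]
contact_force: [1.2, -0.9, 0.3]
grip_width: 0.0851
gripper_force: 0.0
clock: 13.65
tcp_pos: [0.532, -0.0122, 0.3096]
orientation: [2.486, 1.921, 0.003]
contact_force: [-0.1, 1.1, -0.3]
grip_width: 0.0847
gripper_force: 0.0
[ 0.53197218 -0.01080267  0.30889932]
wrist top z 0.0975 rim cloud [0.5535 0.0718 0.0276]
contour circle [0.5534 0.0719 0.0294] handle deg nan 0h.py:31: RuntimeWarning: Mean of empty slice.
  hp=q[np.hypot(*(q[:,:2]-a[:2]).T)>.036]; v=hp[:,:2].mean(0)-a[:2]
  ret = um.true_divide(
Traceback (most recent call last):
  File "h.py", line 28, in cupfit
    q=W[m>0]; cs,_=cv2.findContours(m,0,1); ct=max(cs,key=cv2.contourArea)[:,0]; rim=ray(n,ct,plane,c)[:,:2]
                                               ~~~^^^^^^^^^^^^^^^^^^^^^^^^
ValueError: max() iterable argument is empty
```

```bash
python3 drive.py '.037 -.031 0 0 0 0;.074 -.062 0 0 0 0;.11 -.092 0 0 0 0;.147 -.123 0 0 0 0;.184 -.153 0 0 0 0'
python3 drive.py '.036 -.031 0 0 0 0;.036 -.031 0 0 0 0;.036 -.031 0 0 0 0;.036 -.031 0 0 0 0'
python3 - <<'E'
from h import *
p,d,c=grab("wrist"); np.savez("pics/w7.npz",p=p,d=d,**c); cv2.imwrite("pics/w7.png",p); print(tcp()[0],np.round(r.get_obs()["joints"],2))
def top(n,d,c):
    W=cloud(n,d,c); q=W[(d>0)&(W[...,2]>.03)&(W[...,2]<.12)&(np.hypot(W[...,0]-.432,W[...,1]-.335)<.05)]
    for lo in(.03,.06,.08): s=q[q[:,2]>lo]; print(n,lo,len(s),s.min(0).round(4),s.max(0).round(4),circ(s[:,:2]).round(4))
top("wrist",d,c); top("top",np.load("pics/top0.npy"),None); top("side",np.load("pics/side0.npy"),None)
E
```

```text
clock: 14.2
tcp_pos: [0.4278, 0.2081, 0.3083]
orientation: [-2.48, -1.928, 0.002]
contact_force: [0.8, 1.8, -0.9]
grip_width: 0.0852
gripper_force: 0.0
clock: 14.6
tcp_pos: [0.4087, 0.2474, 0.3085]
orientation: [2.483, 1.924, -0.002]
contact_force: [-0.1, -0.1, -0.9]
grip_width: 0.0849
gripper_force: 0.0
[0.40903808 0.24689676 0.30863705] [-1.11  0.15  0.48  2.03 -0.08  0.98 -0.84]
wrist 0.03 1085 [0.411  0.3169 0.0305] [0.4535 0.3584 0.0915] [0.4317 0.3354 0.0128]
wrist 0.06 900 [0.4164 0.32   0.0763] [0.4502 0.3539 0.0915] [0.4331 0.3368 0.0116]
wrist 0.08 834 [0.4167 0.3207 0.08  ] [0.4495 0.3537 0.0915] [0.4331 0.3369 0.0111]
top 0.03 227 [0.4124 0.3168 0.0301] [0.452  0.3545 0.0928] [0.4324 0.334  0.0138]
top 0.06 148 [0.4166 0.3203 0.0604] [0.4493 0.3545 0.0928] [0.4326 0.3348 0.0122]
top 0.08 111 [0.4166 0.3203 0.0801] [0.4493 0.3509 0.0928] [0.4331 0.336  0.011 ]
side 0.03 145 [0.4102 0.3149 0.0301] [0.4502 0.343  0.0913] [0.4314 0.334  0.015 ]
side 0.06 73 [0.4162 0.3149 0.0603] [0.4494 0.343  0.0913] [0.4315 0.3328 0.0126]
side 0.08 31 [0.4174 0.3149 0.0806] [0.4452 0.343  0.0913] [0.431  0.3351 0.0109]
```

View pics/w7.png

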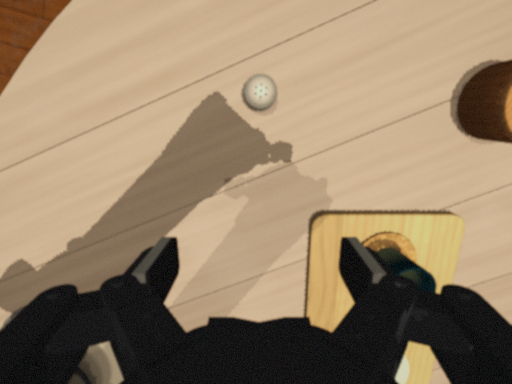

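The shaker cap is at (260,92).

```bash
python3 - <<'E'
from h import *
print(rel((.4328,.3363,.104),(.968,-.2515)))
E
python3 drive.py '.045 .0 .01 0 0 0;.092 .001 .02 0 0 0;.092 .001 .07 0 0 0;.092 .001 .12 0 0 0;.092 .001 .165 0 0 0'
python3 drive.py '0 0 .025 0 0 0;0 0 .03 0 0 0;0 0 .03 0 0 0'
python3 - <<'E'
from h import *
print(tcp()[0],rel((.4328,.3363,.104),(.968,-.2515)))
E
```

```text
[[0.0927, 0.0006, 0.2045], 0.0008]
clock: 15.15
tcp_pos: [0.4332, 0.3354, 0.1419]
orientation: [2.484, 1.922, -0.001]
contact_force: [0.8, -0.3, -0.3]
grip_width: 0.085
gripper_force: 0.0
clock: 15.45
tcp_pos: [0.4333, 0.3355, 0.1138]
orientation: [2.484, 1.922, -0.002]
contact_force: [0.2, 0.6, 0.2]
grip_width: 0.0849
gripper_force: 0.0
[0.43332175 0.33552615 0.11383604] [[0.0006, -0.0007, 0.0098], 0.0003]
```

```bash
python3 drive.py '0 0 .006 0 0 0;0 0 .0098 0 0 0;0 0 .0098 0 0 0'
python3 drive.py '0 0 0 0 0 0;0 0 0 0 0 0;0 0 0 0 0 0;0 0 0 0 0 0;0 0 0 0 0 0' 0 30
python3 drive.py '0 0 0 0 0 0;0 0 0 0 0 0;0 0 0 0 0 0'
python3 - <<'E'
from h import *
print(rel((.529,-.026,.26)))
E
```

```text
clock: 15.75
tcp_pos: [0.4329, 0.3368, 0.1049]
orientation: [-2.483, -1.924, -0.002]
contact_force: [-0.7, 0.0, -0.2]
grip_width: 0.0846
gripper_force: 0.0
clock: 16.25
tcp_pos: [0.4329, 0.3367, 0.1049]
orientation: [-2.483, -1.924, -0.001]
contact_force: [-0.4, -1.0, 5.2]
grip_width: 0.0383
gripper_force: 29.6
clock: 16.55
tcp_pos: [0.4328, 0.3368, 0.1049]
orientation: [-2.483, -1.924, -0.001]
contact_force: [-0.1, -0.1, 5.4]
grip_width: 0.0388
gripper_force: 29.6
[[-0.3272, 0.1836, -0.1553]]
```

```bash
python3 drive.py '0 0 -.03 0 0 0;0 0 -.08 0 0 0;0 0 -.13 0 0 0;-.03 .017 -.15 0 0 0;-.07 .04 -.155 0 0 0'
python3 drive.py '-.04 .022 0 0 0 0;-.08 .044 0 0 0 0;-.12 .067 0 0 0 0;-.16 .09 0 0 0 0;-.2 .112 0 0 0 0'
python3 drive.py '-.035 .02 0 0 0 0;-.057 .032 0 0 0 0;-.057 .032 0 0 0 0;-.057 .032 0 0 0 0'
python3 - <<'E'
from h import *
p,d,c=grab("wrist"); cv2.imwrite("pics/w8.png",p)
print(rel((.529,-.026,.1255)))
E
```

```text
clock: 17.05
tcp_pos: [0.4547, 0.261, 0.2624]
orientation: [-2.477, -1.931, -0.01]
contact_force: [0.8, -0.3, -0.9]
grip_width: 0.0387
gripper_force: 30.5
clock: 17.55
tcp_pos: [0.5126, 0.0354, 0.2594]
orientation: [-2.483, -1.925, -0.001]
contact_force: [0.8, 0.3, -1.7]
grip_width: 0.0389
gripper_force: 30.5
clock: 17.95
tcp_pos: [0.529, -0.0263, 0.2591]
orientation: [-2.484, -1.923, 0.001]
contact_force: [0.5, -0.0, -1.5]
grip_width: 0.0389
gripper_force: 30.5
[[-0.0008, 0.0003, 0.1335]]
```

View pics/w8.png

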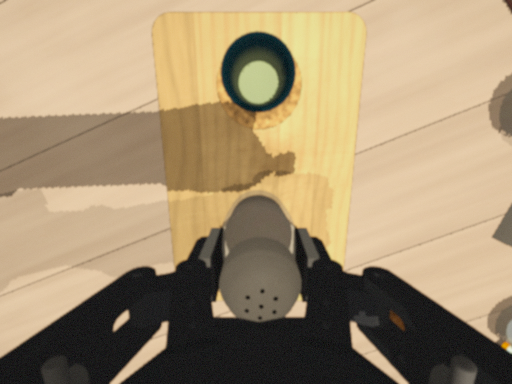

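The beaker is on the coaster at (259,72), and the shaker is held upright at (260,270).

```bash
python3 drive.py '0 0 .045 0 0 0;0 0 .085 0 0 0;0 0 .11 0 0 0;0 0 .12 0 0 0;0 0 .125 0 0 0'
python3 drive.py '0 0 .004 0 0 0;0 0 .006 0 0 0;0 0 .006 0 0 0'
python3 - <<'E'
from h import *
print(tcp()[0],rel((.529,-.026,.1252)))
E
```

```text
clock: 18.5
tcp_pos: [0.529, -0.0248, 0.1336]
orientation: [-2.48, -1.926, 0.001]
contact_force: [1.2, 0.2, 0.2]
grip_width: 0.0389
gripper_force: 30.5
clock: 18.8
tcp_pos: [0.5298, -0.0259, 0.129]
orientation: [2.482, 1.924, 0.002]
contact_force: [-0.1, -1.0, -0.5]
grip_width: 0.0389
gripper_force: 30.5
[ 0.5298093  -0.0258684   0.12900825] [[-0.0003, -0.0008, 0.0038]]
```

```bash
python3 drive.py '0 0 .002 0 0 0;0 -.0005 .0038 0 0 0;0 -.0005 .0038 0 0 0;0 -.0005 .0042 0 0 0'
python3 drive.py '0 0 0 0 0 0;0 0 0 0 0 0;0 0 0 0 0 0;0 0 0 0 0 0' .085
python3 drive.py '0 0 -.04 0 0 0;0 0 -.09 0 0 0;0 0 -.14 0 0 0;0 0 -.17 0 0 0;0 0 -.17 0 0 0'
python3 - <<'E'
from h import *
f=np.load("pics/w4.npz"); c={k:f[k] for k in("camera_matrix","R","t")}; p,d=f["p"],f["d"]
W=cloud("wrist",d,c); T,R=tcp(); print(T)
u,v=np.array([677,60])-[400,0]; u,v=int(u*1.28),int(v*1.28); g=p.astype(float)
win=np.zeros(p.shape[:2],bool); win[10:140,320:380]=1
hsv=cv2.cvtColor(p,cv2.COLOR_BGR2HSV); print("bg",np.median(hsv[10:140,330:380].reshape(-1,3),0))
m=(win&(hsv[...,1]<45)).astype(np.uint8); k,l,s,ce=cv2.connectedComponentsWithStats(m); j=1+np.argmax(s[1:,4]); print(s[j])
m=(l==j).astype(np.uint8); hh=W[...,2][m>0]; print("z pct",np.percentile(hh,[5,25,50,75,95,99]).round(4))
cs,_=cv2.findContours(m,0,1); ct=cs[0][:,0]; P=ray("wrist",ct,.006,c)[:,:2]; rc=cv2.minAreaRect(P.astype(np.float32)); print(rc)
# along axis profile
a=np.radians(rc[2]); ax=np.array([np.cos(a),np.sin(a)]); ax=ax if rc[1][0]>rc[1][1] else np.array([-ax[1],ax[0]])
ax=ax*np.sign(ax[1]); q=W[m>0]; s_=(q[:,:2]-rc[0])@ax; t_=(q[:,:2]-rc[0])@np.array([-ax[1],ax[0]])
print("axis",ax)
for b in np.arange(-.07,.07,.01):
    k=(s_>=b)&(s_<b+.01); print(round(b,3),k.sum(),(q[k,2].mean()).round(4),t_[k].mean().round(4),np.ptp(t_[k]).round(4)) if k.sum() else 0
cv2.imwrite("pics/w4s.png",cv2.resize(np.hstack([p[0:150,290:410],cv2.cvtColor(m*255,cv2.COLOR_GRAY2BGR)[0:150,290:410]]),None,fx=3,fy=3))
E
```

```text
clock: 19.2
tcp_pos: [0.5291, -0.0258, 0.1245]
orientation: [2.483, 1.925, 0.001]
contact_force: [-1.9, 1.0, 8.5]
grip_width: 0.0386
gripper_force: 32.0
clock: 19.6
tcp_pos: [0.5288, -0.0259, 0.124]
orientation: [-2.483, -1.925, 0.0]
contact_force: [0.4, 0.5, -0.1]
grip_width: 0.0851
gripper_force: 0.0
clock: 20.1
tcp_pos: [0.531, -0.0263, 0.2985]
orientation: [2.48, 1.922, 0.012]
contact_force: [0.3, 0.3, -0.4]
grip_width: 0.0848
gripper_force: 0.0
[ 0.53096573 -0.0262512   0.29846589]
bg [ 17.  74. 205.]
[351  58  25  74 582]
z pct [0.0036 0.0061 0.0095 0.0124 0.014  0.0151]
((0.5695242881774902, -0.36722519993782043), (0.013850832358002663, 0.0920766070485115), 5.306886196136475)
axis [-0.09249026  0.99571359]
-0.05 50 0.0035 -0.0011 0.0138
-0.04 81 0.0049 -0.0002 0.0142
-0.03 76 0.0066 -0.0 0.0125
-0.02 69 0.0085 0.0002 0.0111
-0.01 62 0.0101 0.0005 0.0096
0.0 58 0.0116 0.0005 0.0098
0.01 58 0.0127 0.0011 0.0087
0.02 59 0.0439 0.0123 0.1344
0.03 43 0.0131 0.0015 0.0063
0.04 26 0.0109 0.0012 0.0075
```

View pics/w4s.png

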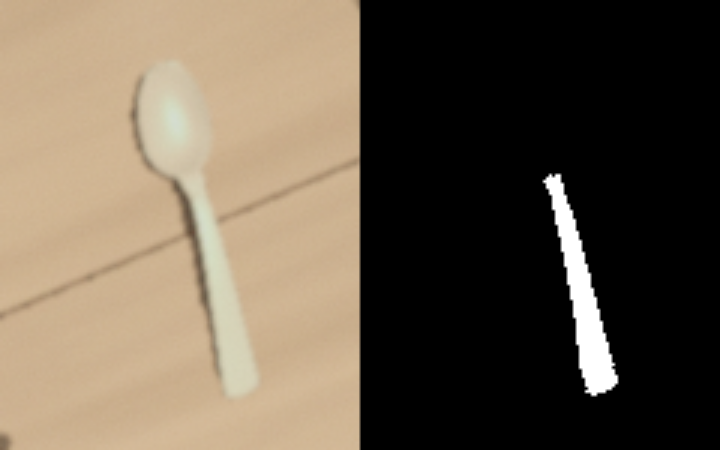

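Left crop: the spoon runs from its bowl tip at about (168,62) to its handle tip at (240,392). The mask caught only the handle, so I'll look from closer.

```bash
python3 drive.py '-.045 .017 0 0 0 0;-.09 .035 0 0 0 0;-.135 .052 0 0 0 0;-.18 .07 0 0 0 0;-.225 .087 0 0 0 0'
python3 drive.py '-.04 .015 .02 0 0 -.07;-.08 .03 .04 0 0 -.15;-.12 .045 .06 0 0 -.22;-.15 .057 .078 0 0 -.3;-.15 .057 .078 0 0 -.367' .04
python3 drive.py '0 0 0 0 0 0;0 0 0 0 0 0;0 0 0 0 0 0'
python3 - <<'E'
from h import *
p,d,c=grab("wrist"); cv2.imwrite("pics/w9.png",p); np.savez("pics/w9.npz",p=p,d=d,**c); print(tcp()[0],np.round(r.get_obs()["joints"],2))
W=cloud("wrist",d,c); h=W[...,2]
print("table",np.median(h[(np.hypot(W[...,0]-.5,W[...,1]+.33)<.05)&(h<.01)]))
hsv=cv2.cvtColor(p,cv2.COLOR_BGR2HSV); near=(d>0)&(np.hypot(W[...,0]-.567,W[...,1]+.345)<.09)&(h<.03)
bgs=np.median(hsv[near],0); print(bgs)
for th in(45,55,65):
    m=(near&(hsv[...,1]<th)).astype(np.uint8); k,l,s,ce=cv2.connectedComponentsWithStats(m); j=1+np.argmax(s[1:,4]); print(th,s[j])
E
```

```text
clock: 20.6
tcp_pos: [0.5567, -0.267, 0.2928]
orientation: [-2.481, -1.924, 0.001]
contact_force: [0.1, -0.4, 0.4]
grip_width: 0.0849
gripper_force: 0.0
clock: 21.1
tcp_pos: [0.5711, -0.4296, 0.2112]
orientation: [-2.091, -2.338, 0.007]
contact_force: [-1.1, -0.5, 0.4]
grip_width: 0.0404
gripper_force: 0.0
clock: 21.4
tcp_pos: [0.5753, -0.4238, 0.2161]
orientation: [-2.09, -2.346, -0.001]
contact_force: [0.3, -0.0, -0.3]
grip_width: 0.0401
gripper_force: 0.0
[ 0.57537708 -0.42383859  0.21634742] [ 0.22  0.67  0.51  1.55 -0.36  1.01  0.95]
table 0.0009875291795969495
[ 17.  74. 211.]
45 [247  35  23  37 545]
55 [ 245   27   29   92 1453]
65 [ 244   26   32  148 2298]
```

View pics/w9.png

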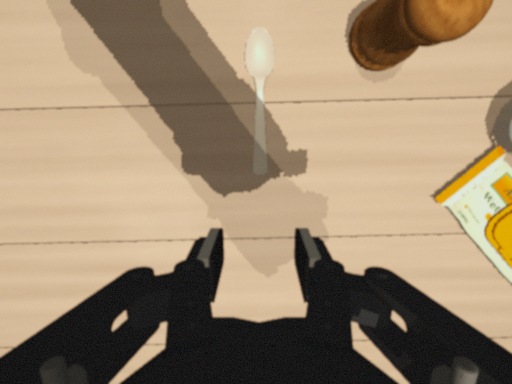

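The spoon is now seen whole, bowl tip at (259,27) and handle tip at (260,174), nearly in line with the tool.

```bash
python3 - <<'E'
from h import *
f=np.load("pics/w9.npz"); c={k:f[k] for k in("camera_matrix","R","t")}; p,d=f["p"],f["d"]
W=cloud("wrist",d,c); h=W[...,2]; hsv=cv2.cvtColor(p,cv2.COLOR_BGR2HSV)
near=(d>0)&(np.hypot(W[...,0]-.567,W[...,1]+.345)<.09)&(h<.03)
m=(near&(hsv[...,1]<65)).astype(np.uint8); m=cv2.morphologyEx(m,cv2.MORPH_OPEN,np.ones((3,3))); k,l,s,ce=cv2.connectedComponentsWithStats(m); j=1+np.argmax(s[1:,4]); print(s[j])
q=W[l==j]; ee=[]
for v in range(s[j,1],s[j,1]+s[j,3]):
    u=np.where(l[v]==j)[0]
    if len(u): ee.append((v,(u[0]+u[-1])/2,len(u),np.median(h[v,u])))
ee=np.array(ee)
mid=np.array([ray("wrist",(a[1],a[0]),min(max(a[3]-.001,.002),.012),c)[0] for a in ee])
A=np.polyfit(mid[:,1],mid[:,0],1); ax=np.array([A[0],1])/np.hypot(A[0],1); print("axis deg",np.degrees(np.arctan2(ax[1],ax[0])),"resid",np.std(mid[:,0]-np.polyval(A,mid[:,1])))
e0,e1=mid[0],mid[-1]; print("bowl",e0,"tip",e1,"len",np.hypot(*(e0-e1)[:2])); 
s_=mid[:,:2]@ax; sm=(s_.max()+s_.min())/2; y0=s_[np.argmin(abs(s_-sm))]
o=mid[np.argmin(abs(s_-sm))]; print("origin",o)
for x in np.arange(-.065,.07,.01):
    k=np.argmin(abs(s_-sm-x)); print(x.round(3),ee[k,2:],mid[k].round(4), np.round(ee[k,2]*d[int(ee[k,0]),int(ee[k,1])]/c["camera_matrix"][0,0],4))
T=tcp()[0]; print(T)
E
```

```text
[ 245   26   31  148 2268]
axis deg 96.75676920166377 resid 0.00035635813443460004
bowl [ 0.55892493 -0.27543681  0.002     ] tip [ 0.57430991 -0.41366997  0.00207221] len 0.13908667734880018
origin [ 0.56682777 -0.3442818   0.012     ]
-0.065 [1.20000000e+01 4.04095222e-03] [ 0.5748 -0.4091  0.003 ] 0.0127
-0.055 [1.30000000e+01 4.96711061e-03] [ 0.5737 -0.3994  0.004 ] 0.0136
-0.045 [1.20000000e+01 7.08879432e-03] [ 0.572  -0.3888  0.0061] 0.0123
-0.035 [1.10000000e+01 8.95158504e-03] [ 0.5714 -0.3795  0.008 ] 0.0111
-0.025 [10.          0.01083196] [ 0.5698 -0.3696  0.0098] 0.0099
-0.015 [9.         0.01193122] [ 0.569  -0.359   0.0109] 0.0088
-0.005 [8.        0.0129145] [ 0.5675 -0.3498  0.0119] 0.0077
0.005 [8.         0.01355916] [ 0.5673 -0.3396  0.012 ] 0.0076
0.015 [9.         0.01238909] [ 0.5647 -0.3299  0.0114] 0.0085
0.025 [1.40000000e+01 9.26541397e-03] [ 0.564  -0.3199  0.0083] 0.0134
0.035 [2.80000000e+01 4.29432189e-03] [ 0.5628 -0.3095  0.0033] 0.0268
0.045 [3.10000000e+01 3.02797329e-03] [ 0.5622 -0.2997  0.002 ] 0.0296
0.055 [2.80000000e+01 4.87155219e-03] [ 0.5606 -0.29    0.0039] 0.0263
0.065 [1.70000000e+01 7.80113711e-03] [ 0.559  -0.2801  0.0068] 0.0155
[ 0.57537708 -0.42383859  0.21634742]
```

```bash
python3 - <<'E'
from h import *
a=np.radians(6.74); print(rel((.5666,-.3423,.077),(np.cos(a),np.sin(a))))
E
```

```text
[[0.082, 0.0006, 0.1394], -0.0021]
```

```bash
python3 drive.py '.04 0 .01 0 0 0;.082 .0005 .03 0 0 -.002;.082 .0005 .07 0 0 -.002;.082 .0005 .1 0 0 -.002;.082 .0005 .115 0 0 -.002' .03
python3 drive.py '0 0 .008 0 0 0;0 0 .012 0 0 0;0 0 .012 0 0 0;0 0 .012 0 0 0'
python3 - <<'E'
from h import *
a=np.radians(6.74); print(tcp()[0],rel((.5666,-.3423,.077),(np.cos(a),np.sin(a))))
E
```

```text
clock: 21.95
tcp_pos: [0.5654, -0.3413, 0.099]
orientation: [-2.084, -2.347, 0.0]
contact_force: [-0.2, -0.5, -0.7]
grip_width: 0.0299
gripper_force: 0.0
clock: 22.35
tcp_pos: [0.5664, -0.3441, 0.0903]
orientation: [2.087, 2.346, 0.001]
contact_force: [0.9, 0.1, -0.2]
grip_width: 0.0301
gripper_force: 0.0
[ 0.56643901 -0.34414725  0.09033598] [[0.0018, 0.0004, 0.0133], -0.0011]
```

```bash
python3 drive.py '.001 0 .006 0 0 0;.0015 0 .011 0 0 0;.0015 0 .0133 0 0 0;.0015 0 .0133 0 0 0'
python3 drive.py '0 0 0 0 0 0;0 0 0 0 0 0;0 0 0 0 0 0;0 0 0 0 0 0;0 0 0 0 0 0' 0 20
python3 drive.py '0 0 -.005 0 0 0;0 0 -.02 0 0 0;0 0 -.05 0 0 0;0 0 -.09 0 0 0;0 0 -.13 0 0 0'
python3 drive.py '0 0 -.03 0 0 0;0 0 -.06 0 0 0;0 0 -.06 0 0 0;0 0 -.06 0 0 0'
python3 - <<'E'
from h import *
p,d,c=grab("wrist"); cv2.imwrite("pics/w10.png",p[150:]); np.savez("pics/w10.npz",p=p,d=d,**c); print(tcp()[0])
E
```

```text
clock: 22.75
tcp_pos: [0.5654, -0.3417, 0.0752]
orientation: [-2.087, -2.347, 0.0]
contact_force: [-1.4, -0.3, 0.5]
grip_width: 0.0302
gripper_force: 0.0
clock: 23.25
tcp_pos: [0.5657, -0.342, 0.0759]
orientation: [2.088, 2.347, 0.0]
contact_force: [-0.3, 0.1, -0.1]
grip_width: 0.0092
gripper_force: 19.5
clock: 23.75
tcp_pos: [0.5654, -0.342, 0.2082]
orientation: [2.088, 2.347, -0.0]
contact_force: [-0.0, 0.8, 0.5]
grip_width: 0.0093
gripper_force: 19.5
clock: 24.15
tcp_pos: [0.5658, -0.3421, 0.2673]
orientation: [2.087, 2.346, 0.002]
contact_force: [-1.3, -0.4, -0.3]
grip_width: 0.01
gripper_force: 19.5
[ 0.56537943 -0.34163504  0.2659585 ]
```

View pics/w10.png

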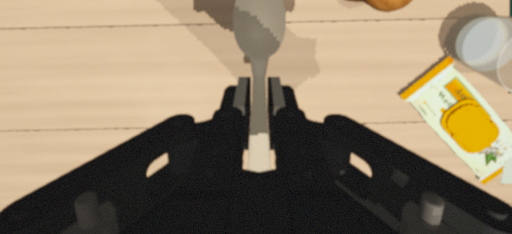

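The spoon is gripped at its neck at (260,90), level and in line with the tool.

```bash
python3 drive.py '.04 .004 0 0 0 0;.082 .008 0 0 0 0;.125 .012 0 0 0 0;.167 .016 0 0 0 0;.21 .02 0 0 0 0'
python3 drive.py '.04 .004 0 0 0 .14;.08 .008 0 0 0 .28;.12 .012 0 0 0 .42;.16 .016 0 0 0 .56;.201 .019 0 0 0 .7'
python3 drive.py '0 0 0 0 0 .14;0 0 0 0 0 .28;0 0 0 0 0 .42;0 0 0 0 0 .56;0 0 0 0 0 .7'
python3 drive.py '0 0 0 0 0 .14;0 0 0 0 0 .28;0 0 0 0 0 .42;0 0 0 0 0 .54;0 0 0 0 0 .54'
python3 drive.py '0 0 0 0 0 0;0 0 0 0 0 0;0 0 0 0 0 0'
python3 - <<'E'
from h import *
a=np.radians(-104.55); Y=(np.cos(a),np.sin(a)); print(tcp()[0],rel((.5556,.0713,.166),Y),np.round(r.get_obs()["joints"],2))
p,d,c=grab("wrist"); cv2.imwrite("pics/w11.png",p); np.savez("pics/w11.npz",p=p,d=d,**c)
p,d,c=grab("top"); np.savez("pics/t11.npz",p=p,d=d,**c)
E
```

```text
clock: 24.7
tcp_pos: [0.56, -0.1292, 0.2645]
orientation: [-2.087, -2.346, 0.003]
contact_force: [0.6, 0.0, -0.5]
grip_width: 0.0096
gripper_force: 19.5
clock: 25.2
tcp_pos: [0.5555, 0.0723, 0.2647]
orientation: [-2.77, -1.481, 0.004]
contact_force: [1.3, -0.2, -0.3]
grip_width: 0.0096
gripper_force: 19.5
clock: 25.7
tcp_pos: [0.5556, 0.0708, 0.2646]
orientation: [3.11, 0.441, -0.004]
contact_force: [0.4, 0.0, 0.3]
grip_width: 0.0098
gripper_force: 19.5
clock: 26.2
tcp_pos: [0.5557, 0.071, 0.2646]
orientation: [3.115, -0.396, -0.003]
contact_force: [-0.2, 1.3, -0.2]
grip_width: 0.0098
gripper_force: 19.5
clock: 26.5
tcp_pos: [0.5564, 0.0707, 0.2657]
orientation: [-3.117, 0.393, 0.0]
contact_force: [-0.5, 0.3, 0.4]
grip_width: 0.0096
gripper_force: 19.5
[0.55636236 0.07070868 0.26569193] [[-0.0009, -0.0004, 0.0997], 0.003] [-0.97  0.49  0.99  1.92 -0.49  1.   -1.58]
```

View pics/w11.png

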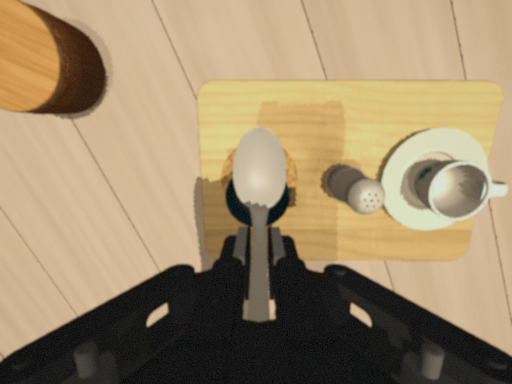

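The whole layout is visible: cup in the saucer at (460,190) with its handle right, shaker at (367,195), spoon over the beaker at (259,200) with its bowl away from the robot.

```bash
python3 drive.py '0 0 .02 0 0 .003;-.0005 0 .05 0 0 .003;-.0005 0 .075 0 0 .003;-.0005 0 .085 0 0 .003;-.0005 0 .09 0 0 .003'
python3 drive.py '0 0 0.002 0 0 0;0 0 .004 0 0 0;0 0 .004 0 0 0;0 0 .004 0 0 0'
python3 - <<'E'
from h import *
a=np.radians(-104.55); Y=(np.cos(a),np.sin(a)); print(tcp()[0],rel((.5556,.0713,.166),Y))
p,d,c=grab("side"); cv2.imwrite("pics/s12.png",cv2.resize(p[150:270,190:310],None,fx=5,fy=5,interpolation=3))
E
```

```text
clock: 27.1
tcp_pos: [0.5558, 0.0708, 0.1752]
orientation: [3.116, -0.4, -0.002]
contact_force: [-0.3, 0.2, -0.2]
grip_width: 0.0093
gripper_force: 19.5
clock: 27.5
tcp_pos: [0.5563, 0.071, 0.1724]
orientation: [-3.115, 0.4, -0.001]
contact_force: [0.1, -0.0, -0.4]
grip_width: 0.0096
gripper_force: 19.5
[0.5562925  0.07102077 0.17238429] [[-0.0007, -0.0001, 0.0064], -0.0012]
```

View pics/s12.png

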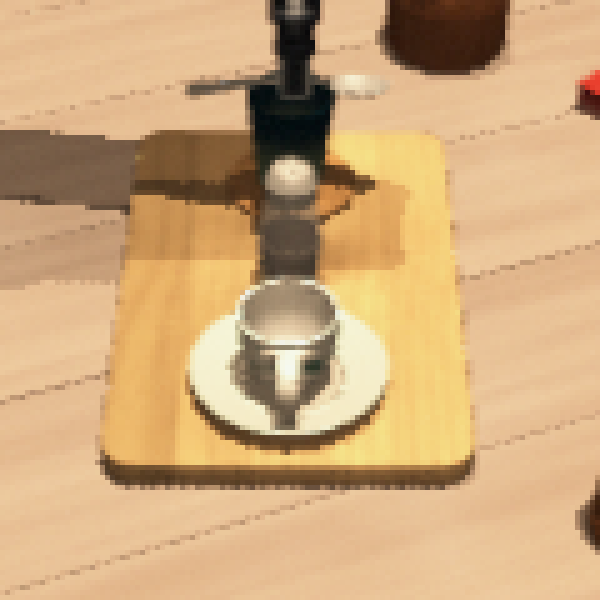

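The spoon is just above the beaker mouth, centred around (290,88). The cup and shaker stand upright.

```bash
python3 drive.py '0 0 .002 0 0 0;0 0 .004 0 0 0;0 0 .004 0 0 0;0 0 .004 0 0 0'
python3 drive.py '0 0 .001 0 0 0;0 0 .001 0 0 0;0 0 .001 0 0 0'
python3 drive.py '0 0 .001 0 0 0;0 0 .001 0 0 0;0 0 .001 0 0 0'
```

```text
clock: 27.95
tcp_pos: [0.556, 0.071, 0.1678]
orientation: [-3.116, 0.4, -0.0]
contact_force: [0.0, 0.5, 1.7]
grip_width: 0.0096
gripper_force: 19.6
clock: 28.25
tcp_pos: [0.5561, 0.0709, 0.1669]
orientation: [-3.116, 0.4, -0.0]
contact_force: [-0.8, -0.7, 2.0]
grip_width: 0.0096
gripper_force: 19.7
clock: 28.55
tcp_pos: [0.5563, 0.0708, 0.1664]
orientation: [-3.115, 0.4, -0.001]
contact_force: [-1.4, 0.3, 7.5]
grip_width: 0.0097
gripper_force: 20.0
```

```bash
python3 drive.py '0 0 -.001 0 0 0;0 0 -.001 0 0 0'
python3 drive.py '0 0 0 0 0 0;0 0 0 0 0 0;0 0 0 0 0 0;0 0 0 0 0 0;0 0 0 0 0 0' .016
python3 drive.py '0 0 -.003 0 0 0;0 0 -.008 0 0 0;0 0 -.015 0 0 0;0 0 -.03 0 0 0;0 0 -.06 0 0 0'
python3 drive.py '-.03 0 -.03 0 0 0;-.07 0 -.06 0 0 0;-.1 0 -.09 0 0 0;-.1 0 -.09 0 0 0'
python3 - <<'E'
from h import *
print(tcp()[0])
p,d,c=grab("wrist"); cv2.imwrite("pics/w13.png",p); np.savez("pics/w13.npz",p=p,d=d,**c)
E
```

```text
clock: 28.75
tcp_pos: [0.5564, 0.0708, 0.167]
orientation: [3.116, -0.4, 0.002]
contact_force: [1.5, -0.8, 1.9]
grip_width: 0.0095
gripper_force: 19.7
clock: 29.25
tcp_pos: [0.5559, 0.071, 0.1667]
orientation: [3.116, -0.4, -0.0]
contact_force: [-0.6, 0.0, 0.2]
grip_width: 0.0158
gripper_force: 0.0
clock: 29.75
tcp_pos: [0.555, 0.0709, 0.2269]
orientation: [3.115, -0.4, -0.004]
contact_force: [0.8, 0.6, 0.5]
grip_width: 0.0161
gripper_force: 0.0
clock: 30.15
tcp_pos: [0.4578, 0.0985, 0.319]
orientation: [-3.112, 0.391, 0.001]
contact_force: [1.2, 0.8, 0.7]
grip_width: 0.0162
gripper_force: 0.0
[0.45776466 0.09851096 0.31895155]
```

View pics/w13.png

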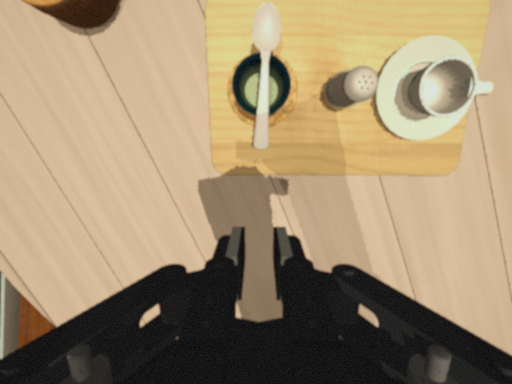

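The spoon lies across the beaker from (267,5) to (261,147). The shaker is at (357,83), and the cup handle points right. I'll check the final poses in numbers.

```bash
python3 - <<'E'
from h import *
f=np.load("pics/w13.npz"); c={k:f[k] for k in("camera_matrix","R","t")}; p,d=f["p"],f["d"]
W=cloud("wrist",d,c); h=W[...,2]; C=np.array([.529,-.026]); a=np.radians(-14.55); X=np.array([np.cos(a),np.sin(a)]); Y=np.array([-X[1],X[0]])
L=np.stack([(W[...,:2]-C)@X,(W[...,:2]-C)@Y,h],-1)
hsv=cv2.cvtColor(p,cv2.COLOR_BGR2HSV)
m=(d>0)&(h>.085)&(h<.12)&(abs(L[...,1]-.1)<.04)&(abs(L[...,0])<.09)
sp=m&(hsv[...,2]>120)&(hsv[...,1]<90); k,l,s,_=cv2.connectedComponentsWithStats(sp.astype(np.uint8)); j=1+np.argmax(s[1:,4]); q=L[l==j]
print("spoon x",q[:,0].min(),q[:,0].max(),"mid",(q[:,0].min()+q[:,0].max())/2,"z",np.percentile(q[:,2],[2,50,98]))
sl=[(b,q[abs(q[:,0]-b)<.004]) for b in np.arange(-.06,.06,.01)]
cc=np.array([(b,(g[:,1].min()+g[:,1].max())/2) for b,g in sl if len(g)>5]); A=np.polyfit(cc[:,0],cc[:,1],1); print("slope rad",A[0],"y at 0",A[1])
bk=L[m&(hsv[...,2]<110)]; print("beaker",circ(bk[bk[:,2]>.09][:,:2]))
sh=L[(d>0)&(h>.09)&(h<.12)&(np.hypot(L[...,0],L[...,1])<.05)]; print("shaker",sh.min(0),sh.max(0))
cupfit("wrist",p,d,c,(.504,-.123),plane=.077,lo=.045,hi=.1)
E
```

```text
spoon x -0.06457798798558263 0.07168971181182092 mid 0.0035558619131191432 z [0.08779129 0.09447512 0.10222169]
slope rad -0.05119021021193213 y at 0 0.09882282870513213
beaker [-0.00138702  0.10149048  0.02726401]
shaker [-0.01728748 -0.01454996  0.09011987] [0.01634189 0.01881414 0.11153963]
wrist top z 0.0779 rim cloud [ 0.5027 -0.1219  0.0294]
contour circle [ 0.503  -0.1208  0.0315] handle deg -104.77 200
```

```bash
python3 - <<'E'
from h import *
C=np.array([.529,-.026]); a=np.radians(-14.55); X=np.array([np.cos(a),np.sin(a)]); Y=np.array([-X[1],X[0]])
print(r.get_obs()["clock"],tcp()[0])
for n in("top","side"):
    p,d,c=grab(n); W=cloud(n,d,c); h=W[...,2]; L=np.stack([(W[...,:2]-C)@X,(W[...,:2]-C)@Y,h],-1)
    m=((d>0)&(h>.08)&(h<.12)&(abs(L[...,1]-.1)<.04)&(abs(L[...,0])<.09)); q=L[m]
    far=abs(q[:,0]+.001)>.031; e=q[far]
    print(n,"ends",q[:,0].min(),q[:,0].max(),"handle y",e[e[:,0]<0].mean(0),"bowl y",e[e[:,0]>0].mean(0))
    mid=q[~far]; print("beaker",mid.min(0),mid.max(0))
    cv2.imwrite(f"pics/{n}14.png",p)
x,y,z=[int(v) for v in(0,0,0)]
t=cv2.imread("pics/top14.png")[150:270,180:330]; s=cv2.imread("pics/side14.png")[150:270,190:310]
cv2.imwrite("pics/f14.png",np.hstack([cv2.resize(t,(500,400),interpolation=3),cv2.resize(s,(300,400),interpolation=3)]))
E
```

```text
30.2 [0.45852367 0.09785267 0.31843248]
top ends -0.06327633807963981 0.0727393875117311 handle y [-0.04736762  0.10056661  0.09643283] bowl y [0.05159719 0.09765142 0.09074209]
beaker [-0.0317482   0.07221471  0.08177765] [0.02999906 0.13121692 0.10536875]
side ends -0.06398297376181841 0.07049485023071128 handle y [-0.05036757  0.09788518  0.09462276] bowl y [0.04943044 0.09998215 0.08938506]
beaker [-0.03036645  0.06910544  0.08011888] [0.02668515 0.1306926  0.1024097 ]
```

View pics/f14.png

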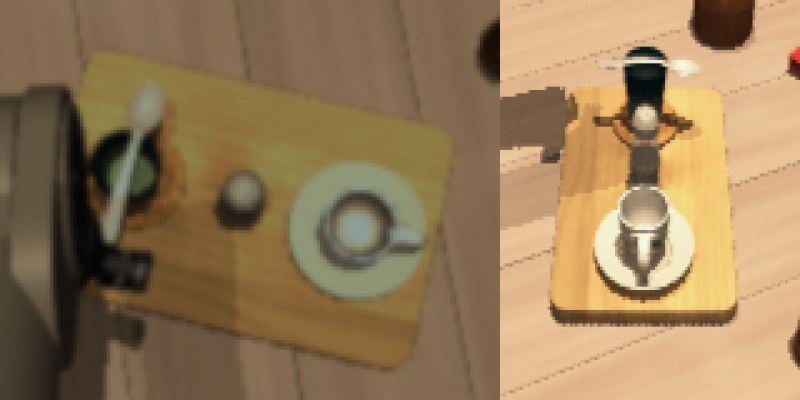

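Both views agree: the spoon is within about 5 mm of centre and about 2° of square, and everything stands upright. The arm is clear of everything, so I'm handing in.

```bash
python3 -c "
from bench import r, imaging
print(r.hand_in())"
```

```text
the job is handed in; nothing more can be done
None
```

The coffee service is laid as asked and handed in at about 30 s of the 115 s, with everything upright; the spoon lies about 5 mm off centre towards its bowl and about 2° off square, and the hand-in returned no verdict.

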